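# Load, press home and switch on a terminal-strip test bed

## Robot

A 6-joint arm with a two-finger parallel gripper is mounted at the origin on a cart in front of the work surface, level with it; the furniture and walls round the work are solid. World frame = base frame: x ahead of the robot, y to its left, z up, the work surface at z = 0. Lengths are in m, angles in rad, forces in N, time in s.
With the tool pointing down it reaches from about 0.25 to 0.775 m from the base axis. Payload 8.9 kg.
Tool frame: the origin (TCP) lies on the mounting face of the last link; the fingertips stand 173 mm ahead of it and the grasp point (between the pads) lies 155 mm ahead of it; z points along the fingers, y is the line along which they close (so a half turn about z gives the same grasp; the last joint's range is limited). The gripper opens to 85 mm and grips with 20 to 120 N. Pads are 22 mm wide; open, the fingers measure 114 mm over their backs; the gripper's body (76 mm by 85 mm) begins 54 mm behind the grasp point. The pads swing forward as they close: fully open they stand 13 mm farther back than shut.
Start: joints at [1.173, 0.291, -0.153, 1.127, 0, 1.431], TCP at [0.134, 0.508, 0.405] pointing down, gripper open.
Joint ranges: [-2.52, 2.52], [-0.91, 1.74], [-1.3, 1.37], [-1.96, 2.02], [-1.52, 1.47], [-3.14, 3.14]. Speed limits (rad/s): [2.22, 2.22, 2.79, 3.14, 3.14, 3.14].

## Interface

Orientations are given as a rotation vector (axis times angle).
In Python, from rig import observe, grab_frame, camera_params, close_job, look_for gives the robot as it stands.
- The arm moves only by the tool arm_command, never from a script. Its argument "increments" is text: rows parted by semicolons, each of 7 numbers parted by spaces: the gripper command: -1 is fully open, 1 is shut, values between are in proportion, then the shift along the world's x, y, z in mm, then the turn, a rotation vector about the world's x, y, z in rad. In form: jaw dx dy dz ax ay az; .... A call has 1 to 12 rows; each row shifts and turns the commanded pose from where the row before left it; what a row does not reach is not made up. A row lasts 1/10 s, in which the tool goes at most 50 mm and 8.59 degrees, less where a joint would pass 70% of its speed; a pose out of reach is approached as far as the arm can. A call is refused whole if a number of a shift passes 50 or a number of a turn 0.15, either way. A call with a gripper value outside its range is refused whole. The fingers move at their own pace and stop on an object; "force" is the grip in N (left out, the last holds). Time passes only in rows, so rows that do not move let the fingers close. It gives the time, the measured TCP pose, the force, the opening and the grip force at its end, in the units of the state.
- observe(): the state, without advancing time (a new reading comes with each control period).
- grab_frame(name): name is "scene" or "top" or "wrist"; returns (picture, depth): 480x640x3 uint8, blue, green, red; 480x640 float32, m along the optical axis (not along the pixel's ray), 0 where there is no reading.
- camera_params(name): a dict with "camera_matrix" (3x3 intrinsics, pixels), "rvec" (rotation vector, rad) and "tvec" (3), from world to camera coordinates, as OpenCV has them. Camera axes: x right, y down, z forward; pixel columns grow to the right and rows downward; lengths in m; the calibration is good to about 2 mm. A picture is of the moment at which its call begins: read the wrist's pose just before it. camera_params takes no time and is no camera call; for the wrist camera it gives the pose at the moment of the call.
- close_job(): hands the job in; it is judged then, once.
Trained networks look in the newest picture that a camera, given by its name, has taken for a name from the list of things; names that differ only in an ending like _2 or _b are one class to them, and where a whole thing is asked for, a point or a joint stands for the part that bears it (a point fixed in the world has none). Each returns a list of dicts, best first, with "score" (0 to 1); they miss things now and then, are a little off and sometimes report something else, mostly with a low value. They report only what shows in the picture. A call takes as long as a camera call.
- look_for(camera, thing): "at" ([column, row] in pixels, amid what is visible of it).
The state is a dict: "clock": time; "joint_pos": joint angles; "qd": joint speeds; "joint_efforts": joint torques, N m; "eef_pos": TCP position; "tcp_rot": TCP orientation; "ft_force": force on the tool from outside, world axes, zero at the start; "wrist_torque": the same for the moment, N m; "gripper_width": opening from 0.0 (shut) to 1.0 (fully open); "grasp_force": force on a finger pad.
Only numpy, scipy, OpenCV 4.12 (cv2) and the standard library are available. Lean on these libraries where they do the work, as an engineer would, in place of code of your own. Each camera call takes 0.05 s, during which the arm holds its last target. There are 200 camera calls.

## Task

Test the terminal strips that lie on the bench and on the lid of the shut parts case: lay every one of them flat in a slot of the test bed's sprung carriage (any slot, either way round), then take the hand press from its wooden rest, set it flat on the carriage's raised centre pad and press squarely down until the carriage bottoms and is caught level at both ends. Stand the hand press upright back in its rest, and only with the carriage caught turn the selector knob clockwise until it has clicked past its detent to the second mark. If a strip gets knocked out of its slot, put it back; leave the glue bottle, the pin tin and the relay where they are.

Things in the scene. Friction and masses are not known exactly. Their poses are not given: they have to be found in the camera images.
- tester: Grey fixed test bed, 176 x 104 mm (its x, y), origin centre of underside. Side walls 16 mm high; a 22 mm high dark catch block (14 x 36) midway along each x end. At its -y side a 16 mm high control panel with the knob, out to y = -120 mm. The carriage lies between the walls.
- carriage: Aluminium sprung plate in the test bed, 138 x 90 x 6 mm, axes as the tester's, origin centre of underside: 20 mm above the bench when up, about 8 mm when caught. It can rock up to 0.07 rad about its y. In the middle a raised flat pad 34 x 30 mm; two slots either side of the pad (y = +-30 mm), marked by black ribs 5 mm high.
- plunger (a joint): Carriage travel, m: 0 up, 0.014 bottomed. Spring about 5 to 7 N; from about 2 mm on, spring catches at both x ends add about 10 N (15 to 20 N in all), then snap over the carriage, which afterwards stays at about 0.012. It comes down crooked if not pressed in the middle.
- pad_top (a point): Centre of the top of the carriage's pad, 22 mm above the carriage's underside. The hand press is set here.
- slot1 (a point): Centre of the floor of slot 1 (carriage x = -34, y = +30 mm; 6 mm above its underside). Each slot is 64 mm (carriage x) x 22 mm (y), 5 mm deep; a strip lies in it lengthways, 10 mm proud.
- slot2 (a point): Same for slot 2, at carriage x = +34, y = +30 mm.
- slot3 (a point): Same for slot 3, at carriage x = -34, y = -30 mm.
- slot4 (a point): Same for slot 4, at carriage x = +34, y = -30 mm.
- selector (a joint): Knob angle, rad, grows clockwise seen from above: 0 at the first white mark, 1.25 at the second, stop at 1.4. A sprung detent resists from about 0.4, gives way at 0.72 and is passed by 1.05; then the knob stays. About 0.1 Nm.
- selector_grip (a point): On the (vertical) knob axis at the height to grip. Black bar 42 x 14 mm and 32 mm high, top 7 mm above this point, along the point's own x (turns with the knob); the bar stands on a 44 mm disc 25 mm below this point.
- press_block: Hand press: flat round steel foot 44 mm across, 12 mm high, with a square wooden handle 22 x 22 mm from 12 to 64 mm height, faces along its x and y. Origin centre of the foot's face, z up the handle. 220 g.
- rest: Shallow round wooden dish, fixed, the hand press's place. Origin centre of underside; floor 3 mm up, about 66 mm across inside, rim 7 mm high, 80 mm across.
- strip1: White six-way terminal strip with brass screws, 18 x 60 x 15 mm (x, y, z), origin centre of underside; lies flat on the bench or on the flat lid of the shut blue parts case, 35 mm above the bench. May be absent.
- strip2: White six-way terminal strip with brass screws, 18 x 60 x 15 mm (x, y, z), origin centre of underside; lies flat on the bench or on the flat lid of the shut blue parts case, 35 mm above the bench. May be absent.
- strip3: White six-way terminal strip with brass screws, 18 x 60 x 15 mm (x, y, z), origin centre of underside; lies flat on the bench or on the flat lid of the shut blue parts case, 35 mm above the bench. May be absent.
- strip4: White six-way terminal strip with brass screws, 18 x 60 x 15 mm (x, y, z), origin centre of underside; lies flat on the bench or on the flat lid of the shut blue parts case, 35 mm above the bench. May be absent.
- glue: Bystander: blue glue bottle with needle, standing, 34 mm across, 122 mm high. Do not disturb.
- pins: Bystander: round tin, 57 mm across, 29 mm high. Do not disturb.
- relay1: Bystander: blue relay, 20 x 28 x 26 mm, pins up. Do not disturb.

How it is judged:
By the outcome, as a careful person would: the job done as asked, in the order asked, and still so for the second after the job is handed in, with the robot touching nothing.
Of strip1, strip2, strip3, strip4 only 3 to 4 are there at a start; the rules pass over those that are not, and their reading is None.
At some moment in a run one of strip1, strip2, strip3, strip4 may be knocked a few centimetres aside while the robot is not near it.
Once in a run the grip may slacken for a moment while it holds something.
It also fails if it takes over 200 s, if anything falls off the work surface, if the arm or the gripper's body presses on something with over 40 N, if the wrist force passes 120 N, or if a joint passes its speed limit or range.

## Working session

There is one attempt and no reset: what is moved stays moved. The work goes in short steps, Python scripts to look and compute and a tool call to move; the robot and the scene stay as the last step left them, time stands still between calls to the robot, and variables do not carry over. Pictures are saved under pics/ and viewed, at most 14 in all, crops included, and the job is handed in when it is done.

Besides the shell and the picture viewer there is one more tool, called in YAML: its name, and indented under it one key for each argument. arm_command: Moves the arm, as the interface text tells. Its arguments: {"type":"object","properties":{"increments":{"type":"string"},"force":{"type":"number"}},"required":["increments"]}

```bash
mkdir -p pics; ls; python3 - <<'E'
from rig import *
import cv2
print(observe())
for n in("scene","top"):
    p,d=grab_frame(n); cv2.imwrite(f"pics/{n}0.png",p)
    c=camera_params(n); print(n,c)
    for t in("strip1","press_block","rest","tester","carriage","selector_grip","glue","pins","relay1"):
        print(t,[(round(r['score'],2),[int(v) for v in r['at']]) for r in look_for(n,t)[:6]])
E
```

```text
pics
{'clock': 0.0, 'joint_pos': array([ 1.17271935e+00,  2.91263533e-01, -1.54152822e-01,  1.12666109e+00,
        5.79625025e-06,  1.43150755e+00]), 'qd': array([-0.00125861, -0.00123862, -0.00060404, -0.00112095, -0.00204421,
        0.00123525]), 'joint_efforts': array([-1.86681832e-04, -5.37140751e+01,  3.31371117e+01,  1.58216158e-02,
       -3.04685236e-04,  3.18014747e-05]), 'eef_pos': array([0.13425786, 0.50732022, 0.40413096]), 'tcp_rot': array([-4.05325490e-01, -3.11498637e+00,  1.93753898e-03]), 'ft_force': array([-0.00863123, -0.33908926,  0.97764457]), 'wrist_torque': array([ 0.06190392, -0.00202394, -0.00726925]), 'grasp_force': 0.0, 'gripper_width': 1.0012598486738808}
scene {'camera_matrix': array([[484.96239796,   0.        , 317.24848112],
       [  0.        , 484.96239796, 236.49923571],
       [  0.        ,   0.        ,   1.        ]]), 'rvec': array([ 0.9415997 , -2.12640149,  1.35720902]), 'tvec': array([0.28974059, 0.28184479, 0.39512812])}
strip1 [(0.7, [383, 286]), (0.65, [238, 249]), (0.62, [380, 235]), (0.48, [295, 241])]
press_block [(0.81, [350, 243])
[... 247 characters left out ...]
ns [(0.66, [342, 219])]
relay1 [(0.69, [321, 225])]
top {'camera_matrix': array([[590.64332837,   0.        , 316.68175709],
       [  0.        , 590.64332837, 235.56108379],
       [  0.        ,   0.        ,   1.        ]]), 'rvec': array([ 2.00583861, -2.03535752,  0.37328995]), 'tvec': array([-0.10715378,  0.60173621,  0.78090763])}
strip1 [(0.88, [358, 337]), (0.88, [329, 221]), (0.76, [448, 252]), (0.59, [265, 208])]
press_block [(0.55, [385, 260])]
rest [(0.95, [373, 268])]
tester [(0.67, [256, 282])]
carriage [(0.85, [245, 271]), (0.64, [450, 250])]
selector_grip [(0.62, [270, 314])]
glue [(0.67, [217, 192]), (0.54, [249, 269])]
pins [(0.63, [435, 195])]
relay1 [(0.78, [403, 191])]
```

View pics/top0.png

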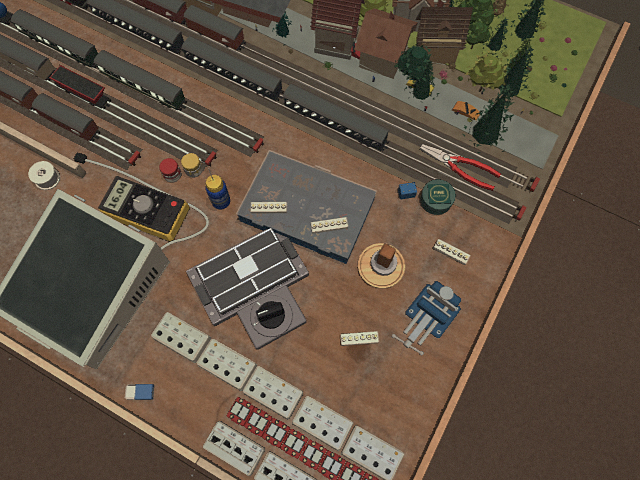

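View pics/scene0.png

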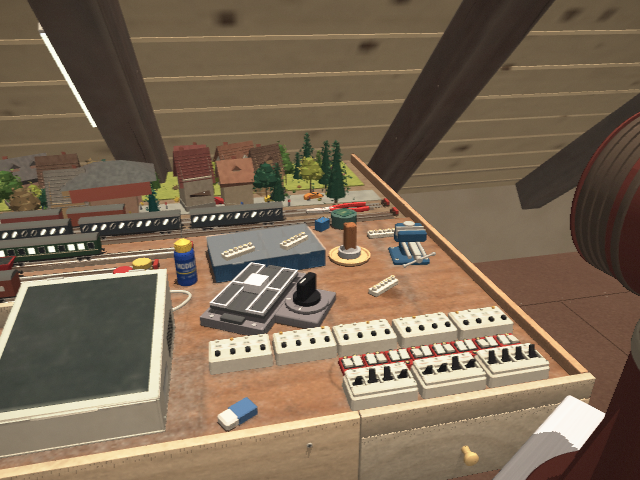

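The top view shows four strips: two on the case lid at about (268,208) and (329,225), one at (451,250) beside the vise, and one at (360,338). The press stands in its rest at (383,262), and the knob is at (270,314).

```bash
cat > h.py <<'E'
from rig import *
import cv2, numpy as np
from scipy.spatial.transform import Rotation as R
def cloud(n):
    c=camera_params(n); p,d=grab_frame(n); K=c["camera_matrix"]
    v,u=np.mgrid[:480,:640]
    P=np.dstack([(u-K[0,2])/K[0,0]*d,(v-K[1,2])/K[1,1]*d,d])
    W=(P-c["tvec"].ravel())@R.from_rotvec(c["rvec"].ravel()).as_matrix()
    W[d==0]=np.nan
    return p,W
def rect(W,m):
    q=W[m]; (c,s,a)=cv2.minAreaRect((q[:,:2]*1000).astype(np.float32))
    if s[0]<s[1]: a+=90; s=s[::-1]
    return np.round(c,1),np.round(s,1),round((a+90)%180-90,1),round(float(np.nanmedian(q[:,2]))*1000,1),int(m.sum())
def blob(W,m,uv,r=25):
    k=np.zeros(m.shape,np.uint8); u,v=map(int,uv); k[max(0,v-r):v+r,max(0,u-r):u+r]=1
    n,l,s,c=cv2.connectedComponentsWithStats((m&(k>0)).astype(np.uint8))
    i=1+np.argmax(s[1:,4]); return l==i
E
python3 - <<'E'
from h import *
p,W=cloud("top"); Z=W[...,2]
hsv=cv2.cvtColor(p,cv2.COLOR_BGR2HSV)
for uv,z0 in(((268,208),.035),((329,225),.035),((451,250),0),((360,338),0)):
    m=(Z>z0+.009)&(Z<z0+.022)
    print("strip",rect(W,blob(W,m,uv)))
def pr(n,m,uv,r):
    try: print(n,rect(W,blob(W,m,uv,r)))
    except Exception as e: print(n,e)
pr("case",(Z>.028)&(Z<.042),(306,205),90)
pr("padwhite",(hsv[...,2]>150)&(hsv[...,1]<60)&(Z>.03),(245,268),14)
pr("carriage",(Z>.02)&(Z<.05),(248,272),70)
pr("handle",(Z>.05)&(Z<.085),(385,260),25)
pr("rest",(Z>.003)&(Z<.012),(378,266),40)
pr("knob",(Z>.038)&(Z<.07),(270,314),25)
pr("panel",(Z>.010)&(Z<.02),(270,320),45)
pr("tin",(Z>.02)&(Z<.04),(437,195),25);pr("relay",(Z>.015)&(Z<.04),(407,190),15);pr("glue",(Z>.05)&(Z<.14),(217,190),25)
pr("vise",(Z>.01),(435,300),50)
print(Z[240:300:10,240:250].mean(1),Z[314,262:282])
E
```

```text
strip (array([678.6, -35.9]), array([56.7, 17.1]), 89.5, 47.0, 197)
strip (array([ 647.1, -136. ]), array([59.2, 17.5]), -78.2, 46.8, 192)
strip (array([ 608.5, -341.7]), array([58.9, 17.7]), 58.4, 11.6, 195)
strip (array([ 463.9, -180.4]), array([58.3, 17.9]), -85.7, 11.5, 240)
case (array([631.4, -72.7]), array([273.8, 203.7]), -23.8, 34.3, 8989)
padwhite (array([581.4,   3.1]), array([43.9, 35.1]), 22.5, 41.6, 365)
carriage (array([624.3, -24.3]), array([227.5, 154.1]), -61.5, 28.9, 6977)
handle (array([ 589.8, -226.1]), array([22.1, 22. ]), -30.7, 65.2, 214)
rest (array([ 586.5, -222.6]), array([78.3, 77. ]), -4.4, 5.3, 619)
knob (array([500. , -41.2]), array([41.6, 15.1]), -68.1, 58.6, 315)
panel (array([506.3, -46.7]), array([146.9,  74.5]), -61.0, 15.3, 1359)
tin (array([ 705.1, -324.6]), array([58.3, 56.5]), -22.1, 28.1, 848)
relay (array([ 720.6, -273.9]), array([28.7, 22.4]), -82.2, 21.2, 196)
glue (array([708.5,  51.2]), array([33.8, 29.4]), -77.3, 72.9, 380)
vise (array([ 488.2, -284.9]), array([112.2,  65.3]), -41.8, 46.0, 1937)
[0.01571496 0.02486869 0.04163289 0.04195739 0.02981552 0.02487487] [0.05805582 0.06196875 0.05988618 0.05838067 0.06230736 0.05932976
 0.05682948 0.05819792 0.05384193 0.05211306 0.05161054 0.04834902
 0.04719925 0.04773413 0.04079453 0.04195399 0.03981284 0.03772136
 0.03434641 0.03426344]
```

```bash
cat >> h.py <<'E'
def plan(x,y,z,phi,n=None):
    """target TCP mm and closing-line angle deg -> deltas"""
    o=observe(); p=o["eef_pos"]*1000; M=R.from_rotvec(o["tcp_rot"]).as_matrix()
    cur=np.degrees(np.arctan2(M[1,1],M[0,1])); j=o["joint_pos"]
    dj1=np.arctan2(y,x)-np.arctan2(p[1],p[0])
    print("pos",p.round(1),"closing",cur.round(1),"toolz",M[:,2].round(3),"j6",j[5].round(2))
    dp=np.array([x,y,z])-p; tilt=np.cross(M[:,2],[0,0,-1])
    print(" d",dp.round(1),"tiltfix",tilt.round(3))
    for k in(-180,0,180):
        dy=(phi-cur+k+540)%360-180 if k==0 else None
        for e in ([dy,dy+180,dy-180] if dy is not None else []): 
            if abs(e)<200: print("  turn rad",np.radians(e).round(3)," j6->",(j[5]+dj1-np.radians(e)).round(2))
def fr(z=0): pass
E
python3 - <<'E'
from h import *
p,W=cloud("top"); Z=W[...,2]
plan(464,-180,360,-85.7+90)
a,b=np.array([134,507]),np.array([464,-180])
XY=W[...,:2]*1000; d=(b-a)/np.linalg.norm(b-a); r=XY-a
near=(abs(r@[-d[1],d[0]])<90)&(r@d>0)&(r@d<762)
print("maxZ path",np.nanmax(Z[near]), "monitor",np.nanmax(Z[200:340,20:130]),"global",np.nanmax(Z))
# carriage/tester: fit
c=np.array([581.,3.]);
for th in(-60.0,-61.2,-62.5):
    t=np.radians(th);ex=np.array([np.cos(t),np.sin(t)]);ey=np.array([-ex[1],ex[0]])
    q=XY-c;X=q@ex;Y=q@ey
    m=(Z>.0225)&(Z<.036)&(abs(X)<80)&(abs(Y)<52)
    print(th,[np.nanpercentile(v[m],[0.5,99.5]).round(1) for v in(X,Y)])
    pm=(Z>.037)&(Z<.048)&(abs(X)<30)&(abs(Y)<30); print("pad",rect(W,pm),np.nanmedian(XY[pm],0).round(1))
    cs=(Z>.03)&(Z<.04)&(X>-90)&(X<90)&(Y>55)&(Y<90); print("case edge Y min",np.nanpercentile(Y[cs],1) if cs.any() else None, X[cs].min() if cs.any() else 0)
cv2.imwrite("pics/w.png",grab_frame("wrist")[0])
E
```

```text
pos [134.4 507.5 404.7] closing 75.2 toolz [ 0.  0. -1.] j6 1.43
 d [ 329.6 -687.5  -44.7] tiltfix [-0.  0.  0.]
  turn rad -1.237  j6-> 0.99
  turn rad 1.905  j6-> -2.16
maxZ path 0.06411701089705953 monitor 0.10516279675065253 global 0.15038966349805197
-60.0 [array([-69.3,  78.8]), array([-51.2,  49.5])]
pad (array([ 5.751e+02, -1.000e-01]), array([33.8, 30.1]), -61.2, 41.5, 382) [ 5.75e+02 -2.00e-01]
case edge Y min 55.254701676454964 32.08353982995483
-61.2 [array([-68.9,  78.5]), array([-51.1,  49.3])]
pad (array([ 5.751e+02, -1.000e-01]), array([33.8, 30.1]), -61.2, 41.5, 382) [ 5.75e+02 -2.00e-01]
case edge Y min 55.10188283109011 30.26104428013583
-62.5 [array([-69. ,  78.3]), array([-51.4,  49. ])]
pad (array([ 5.751e+02, -1.000e-01]), array([33.8, 30.1]), -61.2, 41.5, 382) [ 5.75e+02 -2.00e-01]
case edge Y min 55.46332866250858 28.271720532523368
```

arm_command:
  increments: "-1 20.6 -43 -2.8 0 0 -0.0773;-1 20.6 -43 -2.8 0 0 -0.0773;-1 20.6 -43 -2.8 0 0 -0.0773;-1 20.6 -43 -2.8 0 0 -0.0773;-1 20.6 -43 -2.8 0 0 -0.0773;-1 20.6 -43 -2.8 0 0 -0.0773;-1 20.6 -43 -2.8 0 0 -0.0773;-1 20.6 -43 -2.8 0 0 -0.0773"
  force: 40

```text
clock: 1.95
eef_pos: [0.2994, 0.1618, 0.3825]
tcp_rot: [1.338, 2.842, 0.001]
ft_force: [0.9, 1.3, 0.9]
gripper_width: 1.0
grasp_force: 0.0
```

arm_command:
  increments: "-1 20.6 -43 -2.8 0 0 -0.0773;-1 20.6 -43 -2.8 0 0 -0.0773;-1 20.6 -43 -2.8 0 0 -0.0773;-1 20.6 -43 -2.8 0 0 -0.0773;-1 20.6 -43 -2.8 0 0 -0.0773;-1 20.6 -43 -2.8 0 0 -0.0773;-1 20.6 -43 -2.8 0 0 -0.0773;-1 20.6 -43 -2.8 0 0 -0.0773;-1 0 0 0 0 0 0;-1 0 0 0 0 0 0"

```text
clock: 2.95
eef_pos: [0.4639, -0.1813, 0.3594]
tcp_rot: [-2.137, -2.301, 0.0]
ft_force: [-0.9, 0.3, 1.0]
gripper_width: 1.001
grasp_force: 0.0
```

```bash
cat >> h.py <<'E'
def strips(cam="wrist"):
    p,W=cloud(cam); Z=W[...,2]
    hsv=cv2.cvtColor(p,cv2.COLOR_BGR2HSV); out=[]
    for r in look_for(cam,"strip1"):
        u,v=map(int,r["at"]); z=np.nanmedian(Z[max(0,v-4):v+5,max(0,u-4):u+5])
        m=abs(Z-z)<.006
        try: out.append((round(r["score"],2),(u,v),rect(W,blob(W,m,(u,v),140 if cam=="wrist" else 30))))
        except Exception as e: out.append(e)
    for o in out: print(o)
    return p,W
E
python3 - <<'E'
from h import *
plan(464,-180,178,4.3)
p,W=strips(); cv2.imwrite("pics/w1.png",p)
E
```

```text
pos [ 463.9 -181.3  359.4] closing 4.2 toolz [-0.001  0.001 -1.   ] j6 0.98
 d [ 1.000e-01  1.300e+00 -1.814e+02] tiltfix [-0.001 -0.001 -0.   ]
  turn rad 0.001  j6-> 0.98
  turn rad 3.143  j6-> -2.16
  turn rad -3.14  j6-> 4.12
(0.78, (317, 216), (array([ 523.5, -285.6]), array([66. , 26.7]), -37.9, 10.4, 1665))
(0.51, (436, 403), (array([ 523.5, -285.6]), array([66. , 26.7]), -37.9, 10.4, 1663))
```

```bash
cat >> h.py <<'E'
def blob(W,m,uv,r=25):
    k=np.zeros(m.shape,bool); u,v=map(int,uv); k[max(0,v-r):v+r,max(0,u-r):u+r]=1
    n,l,s,c=cv2.connectedComponentsWithStats((m&k).astype(np.uint8))
    near=l[max(0,v-5):v+6,max(0,u-5):u+6]; near=near[near>0]
    return l==np.bincount(near).argmax()
E
python3 - <<'E'
from h import *
p,W=strips(); cv2.imwrite("pics/w2.png",p)
E
```

```text
(0.95, (318, 217), (array([ 466.9, -181.4]), array([60.4, 18. ]), -86.6, 9.6, 1537))
(0.94, (572, 186), (array([ 648.3, -136.9]), array([60.2, 19.6]), -82.1, 44.1, 2395))
(0.36, (518, 34), (array([604.6, -73.9]), array([124.3, 114.7]), 4.4, 26.1, 12201))
(0.31, (520, 34), (array([604.6, -73.9]), array([124.3, 114.7]), 4.4, 26.1, 12149))
```

View pics/w1.png

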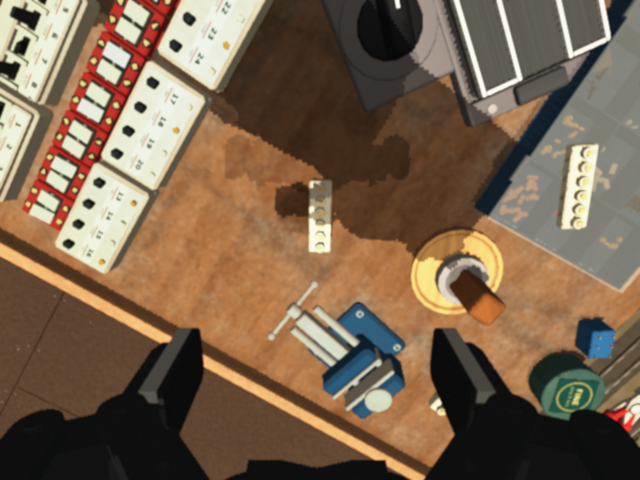

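arm_command:
  increments: "-0.2 1.5 0 -35 0 0 0;-0.2 0 0 -40 0 0 0;-0.2 0 0 -40 0 0 0;-0.2 0 0 -35 0 0 0;-0.2 0 0 -20 0 0 0;-0.2 0 0 -11.5 0 0 0;-0.2 0 0 0 0 0 0;0.4 0 0 0 0 0 0;1 0 0 0 0 0 0;1 0 0 0 0 0 0;1 0 0 0 0 0 0;1 0 0 0 0 0 0"

```text
clock: 4.35
eef_pos: [0.4661, -0.1807, 0.1798]
tcp_rot: [2.135, 2.302, 0.001]
ft_force: [0.5, 0.7, 7.0]
gripper_width: 0.196
grasp_force: 39.2
```

arm_command:
  increments: "1 0 0 0 0 0 0;1 0 0 0 0 0 0;1 0 0 0 0 0 0"

```text
clock: 4.65
eef_pos: [0.466, -0.1807, 0.1798]
tcp_rot: [2.135, 2.302, 0.001]
ft_force: [0.3, 0.4, 6.4]
gripper_width: 0.193
grasp_force: 39.2
```

arm_command:
  increments: "1 0 0 30 0 0 0;1 0 0 40 0 0 0;1 0 0 40 0 0 0;1 20 27 20 0 0 0.086;1 20 27 0 0 0 0.086;1 20 27 0 0 0 0.086;1 20 27 0 0 0 0.086;1 19 29 0 0 0 0.086;1 0 0 0 0 0 0;1 0 0 0 0 0 0"

```text
clock: 5.65
eef_pos: [0.5645, -0.0429, 0.309]
tcp_rot: [1.594, 2.706, -0.0]
ft_force: [-1.1, 0.6, -0.7]
gripper_width: 0.2
grasp_force: 39.4
```

```bash
python3 - <<'E'
from h import *
p,W=cloud("wrist"); Z=W[...,2]; XY=W[...,:2]*1000
o=observe(); print(o["gripper_width"],o["ft_force"])
plan(565.2,-44.4,206,28.8)
c=np.array([575.1,-.1]); 
pm=(Z>.036)&(Z<.048)&(np.linalg.norm(XY-c,axis=2)<26); print("pad",rect(W,pm),np.nanmedian(XY[pm],0).round(1))
cv2.imwrite("pics/w3.png",p)
E
```

```text
0.19519228857668686 [ 0.1843203   0.85904508 -1.05266627]
pos [564.2 -43.6 308.9] closing 28.9 toolz [ 0. -0. -1.] j6 0.86
 d [   1.    -0.8 -102.9] tiltfix [0. 0. 0.]
  turn rad -0.002  j6-> 0.86
  turn rad 3.14  j6-> -2.28
  turn rad -3.144  j6-> 4.0
pad (array([ 5.78e+02, -1.00e-01]), array([34.2, 30.2]), -61.4, 42.0, 2859) [577.2   0.7]
```

View pics/w3.png

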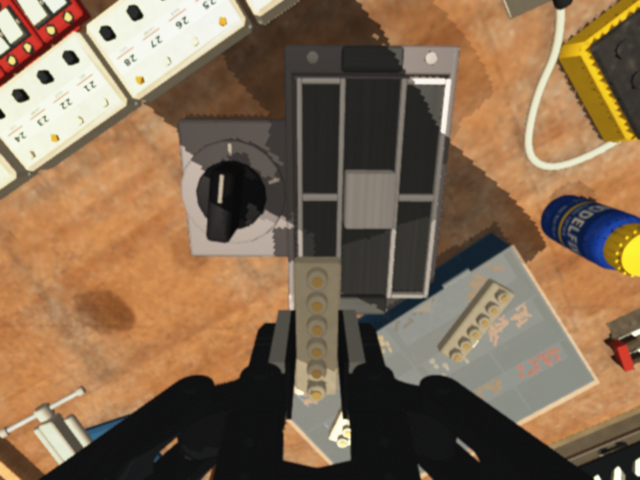

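```bash
python3 - <<'E'
from h import *
p,W=cloud("wrist"); Z=W[...,2]
o=observe(); print(o["eef_pos"]*1000)
print(np.round(Z[330,300:340:4]*1000))
z=np.nanmedian(Z[320:335,305:332])
hsv=cv2.cvtColor(p,cv2.COLOR_BGR2HSV)
m=(abs(Z-z)<.01); 
k=np.zeros(m.shape,bool); k[240:405,291:345]=1
print(rect(W,m&k))
t=np.radians(-61.2);ex=np.array([np.cos(t),np.sin(t)]);ey=np.array([-ex[1],ex[0]])
q=(W[m&k][:,:2]*1000-o["eef_pos"][:2]*1000); print([np.percentile(q@e,[1,50,99]).round(1) for e in(ex,ey)])
q=q[(q@ex<-14)]; print(np.percentile(q@ey,[1,99]))
E
```

```text
[564.06414818 -44.01259954 308.80101303]
[139. 138. 143. 144. 144. 143. 143. 137. 139. 138.]
(array([565.3, -43.4]), array([60.3, 20.5]), -60.8, 138.6, 6426)
[array([-29.6,  -5.3,  28.5]), array([-7.9,  1.1, 10. ])]
[-7.6235154   9.84256868]
```

arm_command:
  increments: "1 2.5 -0.7 -25 0 0 0;1 0 0 -30 0 0 0;1 0 0 -25 0 0 0;1 0 0 -9 0 0 0;1 0 0 0 0 0 0;1 0 0 0 0 0 0;1 0 0 0 0 0 0"

```text
clock: 6.45
eef_pos: [0.5676, -0.0445, 0.2208]
tcp_rot: [1.595, 2.704, 0.001]
ft_force: [0.1, 0.1, 0.2]
gripper_width: 0.197
grasp_force: 39.4
```

```bash
cat >> h.py <<'E'
t=np.radians(-61.2);ex=np.array([np.cos(t),np.sin(t)]);ey=np.array([-ex[1],ex[0]])
E
python3 - <<'E'
from h import *
p,W=cloud("wrist"); Z=W[...,2];XY=W[...,:2]*1000
o=observe(); tc=o["eef_pos"]*1000;print(tc, o["gripper_width"])
c=np.array([576.5,-.4])
pm=(Z>.037)&(Z<.047)&(np.linalg.norm(XY-c,axis=2)<27)&((XY-tc[:2])@ey>13); print("pad",rect(W,pm))
k=np.zeros(Z.shape,bool); k[240:420,285:350]=1
q=XY-tc[:2]; m=k&(abs(q@ex)<40)&(abs(q@ey)<14)&(Z>.043)&(Z<.075)
print("strip",rect(W,m),[np.percentile(q[m]@e,[1,50,99]).round(1) for e in(ex,ey)])
cv2.imwrite("pics/w4.png",p)
E
```

```text
[567.52584291 -44.43921813 220.75282801] 0.19308798148006076
pad (array([578.1,   0. ]), array([34.7, 30.2]), -61.5, 42.0, 6506)
strip (array([568.6, -44.4]), array([60.3, 24.9]), -62.3, 50.8, 7173) [array([-29.1,  -6.3,  28.9]), array([-9.8,  1.1, 11.9])]
```

View pics/w4.png

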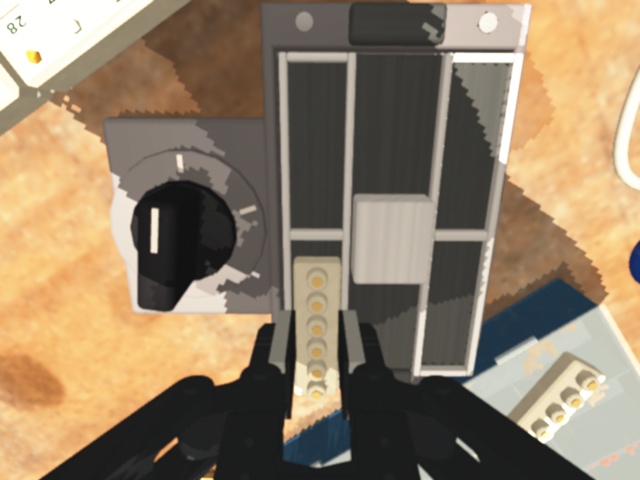

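arm_command:
  increments: "1 -0.3 0 -6 0 0 0;1 0 0 -4 0 0 0;1 0 0 -4 0 0 0;1 0 0 0 0 0 0;1 0 0 0 0 0 0"

```text
clock: 7.0
eef_pos: [0.5667, -0.0442, 0.2055]
tcp_rot: [-1.596, -2.706, 0.0]
ft_force: [-0.9, -0.4, 2.4]
gripper_width: 0.19
grasp_force: 39.8
```

arm_command:
  increments: "0.4 0 0 0 0 0 0;0.4 0 0 0 0 0 0;0.4 0 0 0 0 0 0;0.4 0 0 0 0 0 0"

```text
clock: 7.4
eef_pos: [0.5666, -0.0442, 0.2054]
tcp_rot: [-1.596, -2.706, -0.0]
ft_force: [-0.6, -0.4, 0.4]
gripper_width: 0.298
grasp_force: 0.0
```

arm_command:
  increments: "0.4 0 0 10 0 0 0;0 0 0 30 0 0 0;-0.2 0 0 45 0 0 0;-0.2 0 0 45 0 0 0;-0.2 0 0 0 0 0 0;-0.2 0 0 0 0 0 0"

```text
clock: 8.0
eef_pos: [0.567, -0.0442, 0.3372]
tcp_rot: [1.594, 2.704, 0.002]
ft_force: [0.2, -0.4, -0.1]
gripper_width: 0.601
grasp_force: 0.0
```

```bash
python3 - <<'E'
from h import *
p,W=strips("wrist"); p,W=strips("top"); Z=W[...,2];XY=W[...,:2]*1000
c=np.array([575.1,-.1])
q=XY-c; m=(abs(q@ex-34)<40)&(abs(q@ey+30)<15)&(Z>.028)&(Z<.055)
print(rect(W,m&(abs(q@ey+30)<11)&(Z>.033)))
pm=(Z>.037)&(Z<.048)&(np.linalg.norm(q,axis=1 if q.ndim==2 else 2)<24); print("pad",rect(W,pm&(abs(q@ey)<17)&(abs(q@ex)<18)))
plan(648,-136,213,-80+90)
E
```

```text
(0.93, (459, 298), (array([682.3, -36.4]), array([60.2, 19.4]), 89.4, 44.2, 2078))
(0.84, (314, 232), (array([567.3, -44.5]), array([59.4, 18. ]), -61.2, 35.4, 1943))
(0.74, (349, 381), (array([ 648.5, -136.6]), array([61.4, 18.6]), -81.9, 44.4, 1502))
(0.95, (328, 224), (array([ 646.1, -136.3]), array([59.9, 19.8]), -81.6, 44.3, 379))
(0.87, (265, 273), (array([556.8, -27.2]), array([108.7,  34.6]), -63.9, 32.2, 640))
(0.76, (451, 250), (array([ 609., -342.]), array([59.5, 20. ]), 58.8, 9.3, 384))
(array([564.7, -44.8]), array([65.6, 18.4]), -60.9, 35.5, 246)
pad (array([5.757e+02, 1.000e-01]), array([33.8, 31.6]), -61.2, 41.3, 384)
pos [566.2 -44.1 334.3] closing 28.9 toolz [-0.002  0.    -1.   ] j6 0.86
 d [  81.8  -91.9 -121.3] tiltfix [-0.    -0.002 -0.   ]
  turn rad -0.331  j6-> 1.06
  turn rad 2.811  j6-> -2.08
  turn rad -3.472  j6-> 4.2
```

arm_command:
  increments: "-0.2 27 -31 -15 0 0 -0.119;-0.2 27 -31 -15 0 0 -0.119;-0.2 27 -31 -20 0 0 -0.119;-0.2 0 0 -30 0 0 0;-0.2 0 0 -25 0 0 0;-0.2 0 0 -12 0 0 0;-0.2 0 0 -5 0 0 0;-0.2 0 0 0 0 0 0"

```text
clock: 9.0
eef_pos: [0.6475, -0.1369, 0.2132]
tcp_rot: [-2.05, -2.38, 0.0]
ft_force: [-0.1, -0.3, -1.1]
gripper_width: 0.6
grasp_force: 0.0
```

arm_command:
  increments: "1 0 0 0 0 0 0;1 0 0 0 0 0 0;1 0 0 0 0 0 0;1 0 0 0 0 0 0;1 0 0 0 0 0 0;1 0 0 0 0 0 0"

```text
clock: 9.6
eef_pos: [0.6481, -0.1372, 0.2148]
tcp_rot: [2.049, 2.379, 0.001]
ft_force: [-0.6, 1.6, 7.3]
gripper_width: 0.194
grasp_force: 41.2
```

arm_command:
  increments: "1 0 0 20 0 0 0;1 0 0 30 0 0 0;1 -7 30.5 10 0 0 0.089;1 -7 30.5 0 0 0 0.089;1 -7 30.5 0 0 0 0.089;1 -7.3 30.4 -10 0 0 0.088;1 0 0 -20 0 0 0;1 0 0 -20 0 0 0;1 0 0 0 0 0 0;1 0 0 0 0 0 0"

```text
clock: 10.6
eef_pos: [0.6194, -0.0153, 0.2238]
tcp_rot: [-1.598, -2.704, 0.0]
ft_force: [0.6, 0.8, 0.3]
gripper_width: 0.196
grasp_force: 40.4
```

```bash
cat >> h.py <<'E'
def held(sl):
    p,W=cloud("wrist"); Z=W[...,2];XY=W[...,:2]*1000
    o=observe(); tc=o["eef_pos"]*1000;print(tc.round(1), o["gripper_width"].round(3))
    c=np.array([578.1,0.]); q=XY-c
    q=XY-c; pm=(Z>.037)&(Z<.047)&(abs(q@ex)<22)&(abs(q@ey)<18); print("pad",rect(W,pm))
    k=np.zeros(Z.shape,bool); k[230:420,285:350]=1
    q=XY-tc[:2]; zt=(tc[2]-163)/1000
    m=k&(abs(q@ex)<40)&(abs(q@ey)<14)&(abs(Z-zt)<.012)
    r=rect(W,m); print("strip",r,[np.percentile(q[m]@e,[1,50,99]).round(1) for e in(ex,ey)])
    sg={1:(-34,30),2:(34,30),3:(-34,-30),4:(34,-30)}[sl]
    tgt=np.array([577.1,0])+sg[0]*ex+sg[1]*ey
    mid=np.percentile(q[m]@ex,[1,99]).mean()
    print("tcp target",(tgt-(mid)*ex).round(1)); plan(*tgt,206,28.8)
    return p,W
E
python3 - <<'E'
from h import *
p,W=held(2); cv2.imwrite("pics/w5.png",p)
E
```

```text
Traceback (most recent call last):
  File "h.py", line 50, in held
    o=observe(); tc=o["eef_pos"]*1000;print(tc.round(1), o["gripper_width"].round(3))
                                                         ^^^^^^^^^^^^^^^^^^^^^^^^
AttributeError: 'float' object has no attribute 'round'
```

```bash
sed -i 's/o\["gripper_width"\].round(3)/o["gripper_width"]/' h.py; python3 - <<'E'
from h import *
p,W=held(2); cv2.imwrite("pics/w5.png",p)
E
```

```text
[619.9 -15.6 224.6] 0.19202888642585103
pad (array([ 5.782e+02, -2.000e-01]), array([34.9, 30.3]), -61.3, 42.1, 6252)
strip (array([620.1, -14.8]), array([61.1, 24.8]), -63.8, 54.2, 6852) [array([-30.5,  -7.1,  27.5]), array([-10. ,   0.5,  11.8])]
tcp target [620.5 -16.7]
pos [619.9 -15.6 224.6] closing 28.8 toolz [ 0.002 -0.    -1.   ] j6 0.92
 d [ -0.2   0.3 -18.6] tiltfix [0.    0.002 0.   ]
  turn rad -0.0  j6-> 0.93
  turn rad 3.141  j6-> -2.22
  turn rad -3.142  j6-> 4.07
```

arm_command:
  increments: "1 0.4 -0.8 -6 0 0 0;1 0 0 -6 0 0 0;1 0 0 -3 0 0 0;1 0 0 -3 0 0 0;1 0 0 0 0 0 0;1 0 0 0 0 0 0"

```text
clock: 11.3
eef_pos: [0.6197, -0.0162, 0.2055]
tcp_rot: [-1.598, -2.704, 0.0]
ft_force: [-2.1, -1.0, 2.3]
gripper_width: 0.192
grasp_force: 40.7
```

arm_command:
  increments: "0.4 0 0 0 0 0 0;0.4 0 0 0 0 0 0;0.4 0 0 0 0 0 0;0.4 0 0 0 0 0 0"

```text
clock: 11.7
eef_pos: [0.6198, -0.0161, 0.2054]
tcp_rot: [1.598, 2.705, 0.0]
ft_force: [-1.0, -0.4, -0.1]
gripper_width: 0.301
grasp_force: 0.0
```

arm_command:
  increments: "0.4 0 0 10 0 0 0;0 0 0 30 0 0 0;-0.2 0 0 45 0 0 0;-0.2 0 0 45 0 0 0;-0.2 0 0 0 0 0 0;-0.2 0 0 0 0 0 0"

```text
clock: 12.3
eef_pos: [0.6201, -0.0161, 0.3372]
tcp_rot: [1.597, 2.702, 0.002]
ft_force: [0.6, -0.5, -0.4]
gripper_width: 0.597
grasp_force: 0.0
```

```bash
python3 - <<'E'
from h import *
p,W=strips("wrist"); cv2.imwrite("pics/w6.png",p); strips("top")
plan(680.6,-36.2,213,0)
E
```

```text
(0.89, (231, 228), (array([567.5, -44.5]), array([59.7, 18.2]), -60.9, 35.3, 1955))
(0.84, (379, 294), (array([682.3, -36.1]), array([60. , 18.7]), 89.5, 44.3, 1878))
(0.57, (315, 231), (array([619.7, -15.7]), array([60.3, 17.7]), -60.7, 35.1, 2028))
(0.84, (272, 273), (array([560.9, -31.1]), array([97.5, 35.2]), -62.9, 33.3, 671))
(0.81, (257, 240), (array([630. , -25.5]), array([116.6,  50.1]), -45.4, 33.9, 876))
(0.6, (434, 197), (array([ 705.5, -324.6]), array([57.3, 56.3]), -40.3, 28.1, 816))
pos [619.2 -16.  334.1] closing 28.8 toolz [-0.002  0.    -1.   ] j6 0.92
 d [  61.4  -20.2 -121.1] tiltfix [-0.    -0.002 -0.   ]
  turn rad -0.503  j6-> 1.4
  turn rad 2.638  j6-> -1.74
```

arm_command:
  increments: "-0.2 15.4 -5 -15 0 0 -0.128;-0.2 15.4 -5 -15 0 0 -0.128;-0.2 15.4 -5 -20 0 0 -0.128;-0.2 15.3 -5 -20 0 0 -0.127;-0.2 0 0 -20 0 0 0;-0.2 0 0 -20 0 0 0;-0.2 0 0 -10 0 0 0;-0.2 0 0 -2.5 0 0 0;-0.2 0 0 0 0 0 0"

```text
clock: 13.4
eef_pos: [0.6812, -0.0361, 0.2128]
tcp_rot: [-2.23, -2.212, 0.001]
ft_force: [0.1, 0.6, 0.1]
gripper_width: 0.597
grasp_force: 0.0
```

arm_command:
  increments: "1 0 0 0 0 0 0;1 0 0 0 0 0 0;1 0 0 0 0 0 0;1 0 0 0 0 0 0;1 0 0 0 0 0 0;1 0 0 0 0 0 0"

```text
clock: 14.0
eef_pos: [0.6816, -0.0361, 0.214]
tcp_rot: [2.229, 2.212, 0.002]
ft_force: [-1.1, 0.3, 7.0]
gripper_width: 0.19
grasp_force: 40.9
```

arm_command:
  increments: "1 0 0 20 0 0 0;1 0 0 30 0 0 0;1 -19 16 10 0 0 0.102;1 -19 16 0 0 0 0.102;1 -19 16 0 0 0 0.102;1 -19 16 0 0 0 0.102;1 -18.5 16.3 -10 0 0 0.102;1 0 0 -20 0 0 0;1 0 0 -20 0 0 0;1 0 0 0 0 0 0;1 0 0 0 0 0 0"

```text
clock: 15.1
eef_pos: [0.5868, 0.0442, 0.2232]
tcp_rot: [-1.6, -2.703, 0.0]
ft_force: [0.7, 0.6, -0.3]
gripper_width: 0.202
grasp_force: 40.1
```

```bash
python3 - <<'E'
from h import *
p,W=held(1); cv2.imwrite("pics/w7.png",p)
E
```

```text
[587.2  44.1 223.8] 0.19353334533461516
pad (array([567.1,   4.8]), array([16.6, 15.4]), -62.5, 42.0, 929)
strip (array([587.6,  44.7]), array([60.1, 24.8]), -60.5, 53.8, 6884) [array([-30. ,  -6.7,  27.8]), array([-10.3,   0.5,  11.4])]
tcp target [587.5  43.3]
pos [587.2  44.1 223.8] closing 28.8 toolz [ 0.001  0.    -1.   ] j6 1.02
 d [ -0.2   0.1 -17.8] tiltfix [-0.     0.001  0.   ]
  turn rad 0.001  j6-> 1.02
  turn rad 3.142  j6-> -2.12
  turn rad -3.141  j6-> 4.16
```

arm_command:
  increments: "1 0.2 -0.5 -6 0 0 0;1 0 0 -6 0 0 0;1 0 0 -3 0 0 0;1 0 0 -3 0 0 0;1 0 0 0 0 0 0;1 0 0 0 0 0 0"

```text
clock: 15.75
eef_pos: [0.5869, 0.0438, 0.205]
tcp_rot: [-1.6, -2.704, 0.0]
ft_force: [-1.9, 0.5, 2.1]
gripper_width: 0.197
grasp_force: 40.4
```

arm_command:
  increments: "0.4 0 0 0 0 0 0;0.4 0 0 0 0 0 0;0.4 0 0 0 0 0 0;0.4 0 0 0 0 0 0"

```text
clock: 16.15
eef_pos: [0.5869, 0.0437, 0.2049]
tcp_rot: [1.6, 2.704, -0.0]
ft_force: [0.5, -0.4, -0.4]
gripper_width: 0.295
grasp_force: 0.0
```

arm_command:
  increments: "0.4 0 0 10 0 0 0;0 0 0 30 0 0 0;-0.2 0 0 45 0 0 0;-0.2 0 0 45 0 0 0;-0.2 0 0 0 0 0 0;-0.2 0 0 0 0 0 0"

```text
clock: 16.75
eef_pos: [0.5873, 0.0437, 0.3368]
tcp_rot: [1.598, 2.701, 0.002]
ft_force: [-0.3, -0.3, 0.1]
gripper_width: 0.604
grasp_force: 0.0
```

```bash
python3 - <<'E'
from h import *
p,W=strips("wrist"); p,W=strips("top"); cv2.imwrite("pics/t7.png",p)
plan(609.5,-342,178,-32)
E
```

```text
(0.82, (316, 229), (array([587.2,  43.7]), array([59.3, 17.6]), -60.8, 35.8, 1918))
(0.81, (311, 317), (array([619.4, -15.2]), array([60.5, 17.5]), -60.8, 35.3, 1681))
(0.65, (232, 298), (array([561.7, -34.3]), array([37.8, 18.3]), -61.3, 35.4, 848))
(0.88, (217, 262), (array([575.3,  26.4]), array([90.7, 62.6]), -61.5, 35.0, 812))
(0.83, (255, 242), (array([624.2, -14.6]), array([118.5,  87.3]), -13.4, 34.8, 1417))
(0.61, (270, 273), (array([585.6, -22. ]), array([87.2, 86.4]), -62.3, 34.8, 1013))
pos [586.4  43.7 333.8] closing 28.8 toolz [-0.002  0.    -1.   ] j6 1.02
 d [  23.1 -385.7 -155.8] tiltfix [-0.    -0.002 -0.   ]
  turn rad -1.061  j6-> 1.49
  turn rad 2.081  j6-> -1.65
```

arm_command:
  increments: "-0.2 2.2 -38.6 -3.5 0 0 -0.106;-0.2 2.2 -38.6 -3.5 0 0 -0.106;-0.2 2.2 -38.6 -3.5 0 0 -0.106;-0.2 2.2 -38.6 -3.5 0 0 -0.106;-0.2 2.2 -38.6 -3.5 0 0 -0.106;-0.2 2.2 -38.6 -3.5 0 0 -0.106;-0.2 2.2 -38.6 -3.5 0 0 -0.106;-0.2 2.2 -38.6 -3.5 0 0 -0.106;-0.2 2.2 -38.6 -3.5 0 0 -0.106;-0.2 2.2 -38.6 -3.5 0 0 -0.107;-0.2 0 0 0 0 0 0;-0.2 0 0 0 0 0 0"

```text
clock: 18.15
eef_pos: [0.6084, -0.3428, 0.2982]
tcp_rot: [-2.746, -1.521, 0.001]
ft_force: [-0.1, -0.3, -0.9]
gripper_width: 0.595
grasp_force: 0.0
```

```bash
python3 - <<'E'
from h import *
p,W=strips("wrist"); cv2.imwrite("pics/w8.png",p)
Z=W[...,2];XY=W[...,:2]*1000
for n,c in(("h",(591,-226)),):
    q=np.linalg.norm(XY-np.array(c),axis=2); m=(q<30)&(Z>.058)&(Z<.085); print(n,rect(W,m) if m.sum()>5 else None)
plan(609.5,-342,178,-32)
E
```

```text
(0.69, (323, 237), (array([ 610.8, -342.6]), array([60.5, 18. ]), 58.8, 9.5, 2268))
h (array([ 593.2, -227.1]), array([22., 22.]), 59.4, 66.5, 2331)
pos [ 608.8 -341.2  299.2] closing -31.9 toolz [-0.001  0.001 -1.   ] j6 1.51
 d [   0.7   -0.8 -121.2] tiltfix [-0.001 -0.001 -0.   ]
  turn rad -0.001  j6-> 1.51
  turn rad 3.14  j6-> -1.63
  turn rad -3.143  j6-> 4.65
```

View pics/w8.png

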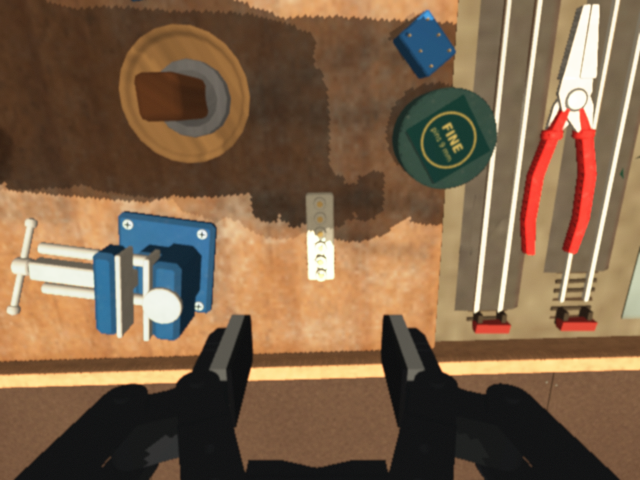

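arm_command:
  increments: "-0.2 1 0 -30 0 0 0;-0.2 0 0 -30 0 0 0;-0.2 0 0 -30 0 0 0;-0.2 0 0 -20 0 0 0;-0.2 0 0 -10 0 0 0;-0.2 0 0 0 0 0 0;1 0 0 0 0 0 0;1 0 0 0 0 0 0;1 0 0 0 0 0 0;1 0 0 0 0 0 0;1 0 0 0 0 0 0;1 0 0 0 0 0 0"

```text
clock: 19.45
eef_pos: [0.6106, -0.3426, 0.1817]
tcp_rot: [2.746, 1.522, 0.002]
ft_force: [-0.0, 1.1, 7.5]
gripper_width: 0.198
grasp_force: 39.7
```

arm_command:
  increments: "1 0 0 30 0 0 0;1 0 0 40 0 0 0;1 -7.6 35.8 40 0 0 0.106;1 -7.6 35.8 0 0 0 0.106;1 -7.6 35.8 0 0 0 0.106;1 -7.6 35.8 0 0 0 0.106;1 -7.6 35.8 0 0 0 0.106;1 -7.6 35.8 0 0 0 0.106;1 -7.6 35.8 0 0 0 0.106;1 -7.6 35.8 0 0 0 0.106;1 -7.6 35.8 0 0 0 0.106;1 -7.6 35.8 0 0 0 0.106"

```text
clock: 20.65
eef_pos: [0.5342, 0.0142, 0.2875]
tcp_rot: [1.595, 2.705, 0.001]
ft_force: [-0.0, 0.9, -1.0]
gripper_width: 0.189
grasp_force: 39.2
```

arm_command:
  increments: "1 0 0 -20 0 0 0;1 0 0 -30 0 0 0;1 0 0 -15 0 0 0;1 0 0 0 0 0 0;1 0 0 0 0 0 0"

```text
clock: 21.15
eef_pos: [0.5348, 0.0128, 0.2225]
tcp_rot: [1.601, 2.702, 0.0]
ft_force: [0.7, -0.6, 0.3]
gripper_width: 0.191
grasp_force: 39.2
```

```bash
python3 - <<'E'
from h import *
p,W=held(3); cv2.imwrite("pics/w9.png",p)
E
```

```text
[535.1  12.8 222.9] 0.19221259457349393
pad (array([579.4,  10.2]), array([19. , 18.1]), -60.9, 41.9, 1264)
strip (array([535.2,  13. ]), array([60.4, 24.8]), -64.1, 50.7, 6662) [array([-29.5,  -6.2,  28.2]), array([-10.2,   0.4,  11.6])]
tcp target [534.7  14.8]
pos [535.1  12.8 222.9] closing 28.7 toolz [ 0.002 -0.    -1.   ] j6 0.96
 d [ -0.7   2.6 -16.9] tiltfix [0.    0.002 0.   ]
  turn rad 0.002  j6-> 0.96
  turn rad 3.143  j6-> -2.18
  turn rad -3.14  j6-> 4.1
```

arm_command:
  increments: "1 -0.6 2.1 0 0 0 0;1 0 0 -6 0 0 0;1 0 0 -5 0 0 0;1 0 0 -3 0 0 0;1 0 0 -2 0 0 0;1 0 0 0 0 0 0;1 0 0 0 0 0 0"

```text
clock: 21.9
eef_pos: [0.5338, 0.0151, 0.2058]
tcp_rot: [-1.601, -2.703, 0.0]
ft_force: [-1.3, 0.8, 2.8]
gripper_width: 0.197
grasp_force: 39.6
```

arm_command:
  increments: "0.4 0 0 0 0 0 0;0.4 0 0 0 0 0 0;0.4 0 0 0 0 0 0;0.4 0 0 0 0 0 0"

```text
clock: 22.3
eef_pos: [0.534, 0.015, 0.2058]
tcp_rot: [1.601, 2.703, 0.0]
ft_force: [0.3, 0.5, -0.8]
gripper_width: 0.303
grasp_force: 0.0
```

arm_command:
  increments: "0.4 0 0 10 0 0 0;0 0 0 30 0 0 0;-0.2 0 0 45 0 0 0;-0.2 0 0 45 0 0 0;-0.2 15 -60 0 0 0 0;-0.2 0 0 0 0 0 0;-0.2 0 0 0 0 0 0"

```text
out of range: a shift must lie within [-50, 50]
```

```bash
python3 - <<'E'
from h import *
p,W=strips("wrist"); cv2.imwrite("pics/w10.png",p)
plan(591.5,-226.5,222,-31)
E
```

```text
(0.83, (318, 434), (array([560.4, -31.5]), array([32.3, 18. ]), -61.0, 35.5, 2247))
(0.83, (469, 317), (array([586.2,  45.7]), array([56.5, 19.1]), -61.4, 35.3, 5691))
(0.73, (429, 472), (array([616.6, -22.2]), array([11.8,  6.2]), -58.8, 34.8, 218))
(0.61, (315, 324), (array([534.4,  15.2]), array([60.2, 17.9]), -61.1, 35.6, 5593))
pos [533.9  15.  205.8] closing 28.7 toolz [ 0. -0. -1.] j6 0.96
 d [  57.6 -241.5   16.2] tiltfix [0. 0. 0.]
  turn rad -1.042  j6-> 1.61
  turn rad 2.099  j6-> -1.53
```

View pics/w10.png

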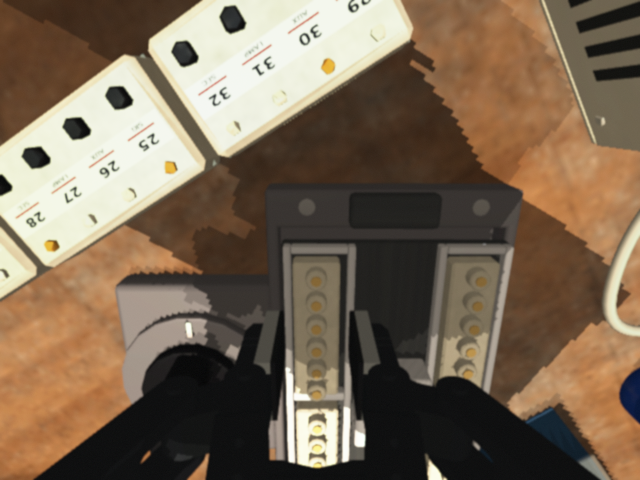

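arm_command:
  increments: "0.4 0 0 10 0 0 0;0.2 0 0 30 0 0 0;0.2 0 0 45 0 0 0;0.2 0 0 39 0 0 0;0.2 8.2 -34.5 0 0 0 0.076;0.2 8.2 -34.5 0 0 0 0.076;0.2 8.2 -34.5 0 0 0 0.076;0.2 8.2 -34.5 0 0 0 0.076;0.2 8.2 -34.5 0 0 0 0.076;0.2 8.2 -34.5 0 0 0 0.076;0.2 8.3 -34.6 -20 0 0 0.077;0.2 0 0 0 0 0 0"

```text
clock: 23.6
eef_pos: [0.5913, -0.2303, 0.3081]
tcp_rot: [-0.834, -3.028, 0.001]
ft_force: [0.6, -0.1, -0.3]
gripper_width: 0.403
grasp_force: 0.0
```

arm_command:
  increments: "0.2 0 0 0 0 0 0;0.2 0 0 0 0 0 0"

```text
clock: 23.8
eef_pos: [0.5914, -0.2259, 0.3105]
tcp_rot: [0.833, 3.029, 0.0]
ft_force: [0.5, -0.3, 0.3]
gripper_width: 0.399
grasp_force: 0.0
```

```bash
cat > hd.py <<'E'
from h import *
p,W=cloud("wrist"); cv2.imwrite("pics/w11.png",p)
Z=W[...,2];XY=W[...,:2]*1000
q=np.linalg.norm(XY-np.array((591,-226)),axis=2); 
m=(q<30)&(Z>.061)&(Z<.085); print(rect(W,m))
m=(q<40)&(Z>.011)&(Z<.019); print("foot",rect(W,m))
m=(q>30)&(q<48)&(Z>.004)&(Z<.0095); print("rest",cv2.minEnclosingCircle((XY[m]).astype(np.float32)),m.sum())
m=(q<70)&(Z>.028)&(Z<.04)&(q>35); print("case near",q[m].min() if m.any() else None, XY[m][q[m].argmin()] if m.any() else 0)
plan(591.5,-226.6,202,59.3)
E
python3 hd.py
```

```text
(array([ 592.1, -226.6]), array([21.6, 21.6]), -30.7, 66.5, 1341)
foot (array([ 590.4, -225.3]), array([42.9, 38.1]), 57.5, 15.2, 1472)
rest ((588.634521484375, -223.02711486816406), 39.528892517089844) 2222
case near 55.278228123895076 [ 614.64638161 -176.03470063]
pos [ 591.5 -225.7  310.7] closing 59.3 toolz [ 0.001 -0.    -1.   ] j6 0.06
 d [   0.    -0.9 -108.7] tiltfix [0.    0.001 0.   ]
  turn rad 0.0  j6-> 0.05
  turn rad 3.142  j6-> -3.09
  turn rad -3.141  j6-> 3.2
```

View pics/w11.png

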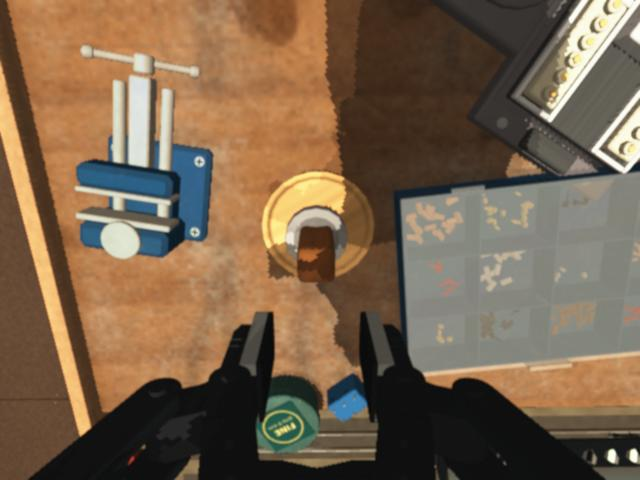

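arm_command:
  increments: "0.2 0 -0.5 -30 0 0 0;0.2 0 0 -35 0 0 0;0.2 0 0 -25 0 0 0;0.2 0 0 -13 0 0 0;0.2 0 0 -5.5 0 0 0;0.2 0 0 0 0 0 0;1 0 0 0 0 0 0;1 0 0 0 0 0 0;1 0 0 0 0 0 0;1 0 0 0 0 0 0;1 0 0 0 0 0 0;1 0 0 0 0 0 0"
  force: 80

```text
clock: 25.05
eef_pos: [0.5921, -0.2273, 0.2028]
tcp_rot: [0.832, 3.027, -0.0]
ft_force: [0.1, 0.8, 7.2]
gripper_width: 0.247
grasp_force: 79.2
```

arm_command:
  increments: "1 0 0 20 0 0 0;1 0 0 35 0 0 0;1 0 0 35 0 0 0;1 -1.9 28.3 15 0 0 0.13;1 -1.9 28.3 0 0 0 0.13;1 -1.9 28.3 0 0 0 0.13;1 -1.9 28.3 0 0 0 0.13;1 -1.9 28.4 0 0 0 0.13;1 -1.9 28.4 0 0 0 0.13;1 -1.9 28.4 0 0 0 0.13;1 -1.9 28.4 0 0 0 0.13;1 0 0 0 0 0 0"

```text
clock: 26.25
eef_pos: [0.5757, 0.0026, 0.3066]
tcp_rot: [0.793, -3.04, -0.002]
ft_force: [-1.2, 0.1, -2.8]
gripper_width: 0.248
grasp_force: 78.7
```

arm_command:
  increments: "1 0 0 -20 0 0 0;1 0 0 -20 0 0 0;1 0 0 -7 0 0 0;1 0 0 0 0 0 0;1 0 0 0 0 0 0;1 0 0 0 0 0 0"

```text
clock: 26.85
eef_pos: [0.5767, -0.0005, 0.2603]
tcp_rot: [-0.781, 3.041, -0.001]
ft_force: [-0.3, 0.1, -2.2]
gripper_width: 0.246
grasp_force: 78.7
```

```bash
python3 - <<'E'
from h import *
plan(577.1,0,241,118.8)
p,W=strips("wrist"); cv2.imwrite("pics/w12.png",p)
t,_=grab_frame("scene"); cv2.imwrite("pics/s12.png",cv2.resize(t[180:400,160:460],None,fx=2.5,fy=2.5))
E
```

```text
pos [ 5.767e+02 -5.000e-01  2.603e+02] closing 118.8 toolz [ 0.001 -0.    -1.   ] j6 -0.63
 d [  0.4   0.5 -19.3] tiltfix [0.    0.001 0.   ]
  turn rad -0.0  j6-> -0.63
  turn rad 3.141  j6-> -3.77
  turn rad -3.142  j6-> 2.51
(0.67, (232, 322), (array([660.3, -45.8]), array([127.8,  97.5]), 19.6, 34.7, 15004))
(0.65, (405, 324), (array([581.4,  55.6]), array([43. , 28.6]), -61.7, 34.7, 2435))
(0.64, (248, 222), (array([559.5, -28.8]), array([105.3,  28.1]), -61.4, 34.5, 6942))
(0.55, (385, 217), (array([545.4,  -0. ]), array([106.9,  31.1]), -61.4, 34.2, 7976))
```

View pics/w12.png

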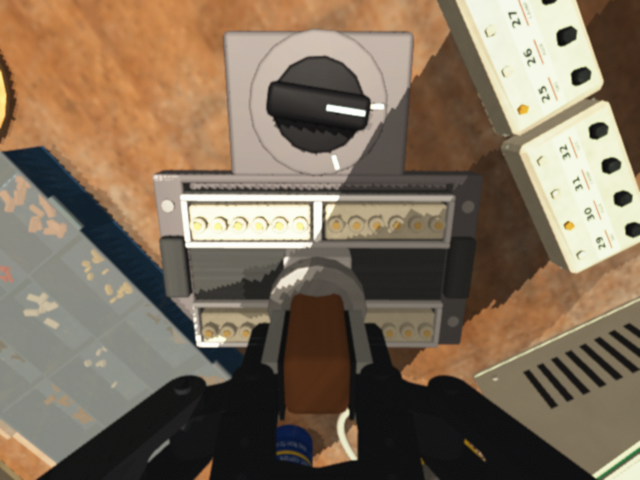

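arm_command:
  increments: "1 0.3 0.4 -6 0 0 0;1 0 0 -6 0 0 0;1 0 0 -4 0 0 0;1 0 0 -2 0 0 0;1 0 0 0 0 0 0;1 0 0 0 0 0 0"
  force: 110

```text
clock: 27.6
eef_pos: [0.5765, 0.0002, 0.2414]
tcp_rot: [0.782, -3.042, -0.0]
ft_force: [-1.2, 0.6, 1.4]
gripper_width: 0.247
grasp_force: 108.8
```

arm_command:
  increments: "1 0 0 -2 0 0 0;1 0 0 -2 0 0 0;1 0 0 -2 0 0 0;1 0 0 -2 0 0 0;1 0 0 -2 0 0 0;1 0 0 0 0 0 0;1 0 0 0 0 0 0"

```text
clock: 28.3
eef_pos: [0.5766, 0.0001, 0.2311]
tcp_rot: [0.782, -3.043, -0.0]
ft_force: [0.2, 0.5, -2.4]
gripper_width: 0.244
grasp_force: 108.4
```

```bash
cat > cz.py <<'E'
from h import *
p,W=cloud("wrist"); Z=W[...,2];XY=W[...,:2]*1000
q=XY-np.array([578.1,0]);X=q@ex;Y=q@ey
for n,(a,b) in {"endx-":(-68,0),"endx+":(68,0)}.items():
    pass
for x in(-50,-30,30,50):
    print(x,[ (y,(np.nanmedian(Z[(abs(X-x)<6)&(abs(Y-y)<3)])*1000).round(1)) for y in(-30,-10,0,10,30)])
for x in(-78,78): print("catch",x,(np.nanmedian(Z[(abs(X-x)<3)&(abs(Y)<12)])*1000).round(1))
o=observe();print(o["eef_pos"],o["ft_force"].round(1),o["wrist_torque"].round(2))
cv2.imwrite("pics/w13.png",p)
E
python3 cz.py
```

```text
-50 [(-30, np.float64(28.3)), (-10, np.float64(129.0)), (0, np.float64(14.7)), (10, np.float64(15.2)), (30, np.float64(27.9))]
-30 [(-30, np.float64(28.2)), (-10, np.float64(109.1)), (0, np.float64(112.6)), (10, np.float64(112.4)), (30, np.float64(27.7))]
30 [(-30, np.float64(28.3)), (-10, np.float64(110.2)), (0, np.float64(112.8)), (10, np.float64(112.4)), (30, np.float64(28.0))]
50 [(-30, np.float64(28.3)), (-10, np.float64(129.5)), (0, np.float64(14.8)), (10, np.float64(14.9)), (30, np.float64(28.0))]
catch -78 22.0
catch 78 22.0
[5.76558734e-01 1.06644067e-04 2.31098052e-01] [-1.1  0.8 -1.7] [ 0.02 -0.03  0.03]
```

arm_command:
  increments: "1 0 0 -2 0 0 0;1 0 0 -2 0 0 0;1 0 0 -2 0 0 0;1 0 0 0 0 0 0;1 0 0 0 0 0 0"

```text
clock: 28.85
eef_pos: [0.5768, 0.0002, 0.2275]
tcp_rot: [-0.782, 3.041, -0.001]
ft_force: [-8.2, -0.4, 25.9]
gripper_width: 0.243
grasp_force: 112.3
```

arm_command:
  increments: "1 0 0 4 0 0 0;1 0 0 6 0 0 0;1 0 0 20 0 0 0;1 0 0 30 0 0 0;1 0 0 0 0 0 0;1 0 0 0 0 0 0"
  force: 80

```text
clock: 29.45
eef_pos: [0.5767, 0.0001, 0.2854]
tcp_rot: [-0.782, 3.042, -0.001]
ft_force: [-0.2, 0.3, -1.7]
gripper_width: 0.242
grasp_force: 108.6
```

```bash
python3 cz.py; python3 -c "
from h import *
plan(588,-223,300,59.3)"
```

```text
-50 [(-30, np.float64(26.6)), (-10, np.float64(183.7)), (0, np.float64(13.2)), (10, np.float64(14.5)), (30, np.float64(26.6))]
-30 [(-30, np.float64(26.8)), (-10, np.float64(164.2)), (0, np.float64(167.2)), (10, np.float64(167.5)), (30, np.float64(23.7))]
30 [(-30, np.float64(26.8)), (-10, np.float64(165.0)), (0, np.float64(167.4)), (10, np.float64(168.1)), (30, np.float64(25.8))]
50 [(-30, np.float64(26.7)), (-10, np.float64(184.2)), (0, np.float64(13.4)), (10, np.float64(14.0)), (30, np.float64(26.8))]
catch -78 22.0
catch 78 22.0
[5.76278081e-01 1.61510562e-04 2.84600027e-01] [-1.   0.4 -2.2] [-0.07  0.05  0.01]
pos [5.763e+02 2.000e-01 2.846e+02] closing 118.8 toolz [-0.001  0.    -1.   ] j6 -0.63
 d [  11.7 -223.2   15.4] tiltfix [-0.    -0.001 -0.   ]
  turn rad -1.039  j6-> 0.05
  turn rad 2.102  j6-> -3.1
```

View pics/w13.png

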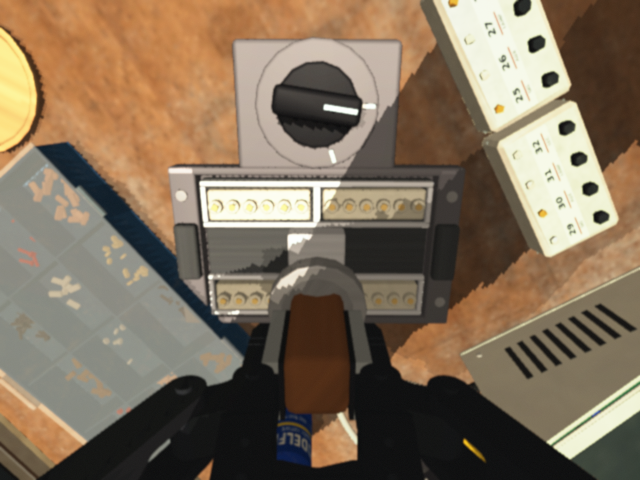

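arm_command:
  increments: "1 0 0 25 0 0 0;1 1.4 -27.9 0 0 0 -0.13;1 1.4 -27.9 0 0 0 -0.13;1 1.4 -27.9 0 0 0 -0.13;1 1.4 -27.9 0 0 0 -0.13;1 1.4 -27.9 0 0 0 -0.13;1 1.4 -27.9 0 0 0 -0.13;1 1.4 -27.9 0 0 0 -0.13;1 1.4 -27.9 0 0 0 -0.13;1 0 0 -20 0 0 0;1 0 0 -30 0 0 0;1 0 0 0 0 0 0"

```text
clock: 30.7
eef_pos: [0.5856, -0.2223, 0.2552]
tcp_rot: [-0.831, -3.02, -0.003]
ft_force: [-1.1, 0.4, -2.6]
gripper_width: 0.244
grasp_force: 108.4
```

```bash
python3 -c "
from h import *
plan(587.8,-222.8,203,59.3)
p,W=cloud('wrist');Z=W[...,2];XY=W[...,:2]*1000
q=np.linalg.norm(XY-np.array((588,-223)),axis=2); m=(q<48)&(Z>.004)&(Z<.0095); print(cv2.minEnclosingCircle(XY[m].astype(np.float32)),m.sum())
print(observe()['gripper_width'])"
```

```text
pos [ 585.6 -222.3  255.2] closing 59.2 toolz [-0.008  0.004 -1.   ] j6 0.06
 d [  2.2  -0.5 -52.2] tiltfix [-0.004 -0.008 -0.   ]
  turn rad 0.001  j6-> 0.06
  turn rad 3.143  j6-> -3.08
  turn rad -3.14  j6-> 3.2
((588.6710205078125, -222.61868286132812), 39.654823303222656) 2728
0.24267291378875583
```

arm_command:
  increments: "1 0.5 0 0 0 0 0;1 0 0 -20 0 0 0;1 0 0 -20 0 0 0;1 0 0 0 0 0 0;1 0 0 0 0 0 0"
  force: 60

```text
clock: 31.25
eef_pos: [0.5887, -0.2231, 0.2215]
tcp_rot: [0.832, 3.028, -0.0]
ft_force: [-0.1, 0.1, -2.2]
gripper_width: 0.246
grasp_force: 108.4
```

arm_command:
  increments: "1 0 0 -8 0 0 0;1 0 0 -5 0 0 0;1 0 0 -3 0 0 0;1 0 0 -2 0 0 0;1 0 0 0 0 0 0;1 0 0 0 0 0 0"

```text
clock: 31.85
eef_pos: [0.5882, -0.223, 0.2029]
tcp_rot: [0.833, 3.029, -0.0]
ft_force: [-3.0, 1.8, 5.8]
gripper_width: 0.243
grasp_force: 109.0
```

arm_command:
  increments: "0.2 0 0 0 0 0 0;0.2 0 0 0 0 0 0;0.2 0 0 0 0 0 0;0.2 0 0 0 0 0 0;0.2 0 0 0 0 0 0;0.2 0 0 15 0 0 0;0.2 0 0 35 0 0 0;0.2 0 0 45 0 0 0;0.2 0 0 25 0 0 0;0.2 0 0 0 0 0 0;0.2 0 0 0 0 0 0"
  force: 40

```text
clock: 32.95
eef_pos: [0.5883, -0.2231, 0.3225]
tcp_rot: [0.833, 3.028, -0.0]
ft_force: [-0.3, 0.6, -0.5]
gripper_width: 0.401
grasp_force: 0.0
```

```bash
python3 hd.py; python3 - <<'E'
from h import *
p,W=cloud("top"); cv2.imwrite("pics/t14.png",p); Z=W[...,2];XY=W[...,:2]*1000
q=np.linalg.norm(XY-np.array((500,-41)),axis=2); m=(q<28)&(Z>.044)&(Z<.06)
print("knob",rect(W,m))
pc=np.array([575.4,0]); q=XY-pc
print([(x,y,(np.nanmedian(Z[(abs(q@ex-x)<8)&(abs(q@ey-y)<5)])*1000).round(1)) for x in(-50,50) for y in(-30,0,30)])
plan(*( [577.1,0]-86*ey),330,0)
E
```

```text
(array([ 588. , -222.6]), array([21.7, 21.3]), -30.6, 66.5, 1220)
foot (array([ 586.2, -221.1]), array([43.3, 38. ]), 59.2, 15.2, 1366)
rest ((588.9963989257812, -222.97486877441406), 39.73933029174805) 2222
case near 55.41695095932952 [ 615.42843646 -176.25776497]
pos [ 588.  -222.9  321.5] closing 59.3 toolz [-0.001  0.    -1.   ] j6 0.06
 d [   3.5   -3.7 -119.5] tiltfix [-0.    -0.001 -0.   ]
  turn rad 0.001  j6-> 0.05
  turn rad 3.142  j6-> -3.09
  turn rad -3.141  j6-> 3.2
knob (array([0., 0.]), array([0., 0.]), 0.0, nan, 0)
[(-50, -30, np.float64(nan)), (-50, 0, np.float64(nan)), (-50, 30, np.float64(nan)), (50, -30, np.float64(nan)), (50, 0, np.float64(nan)), (50, 30, np.float64(nan))]
pos [ 587.8 -222.9  321. ] closing 59.3 toolz [-0.002  0.001 -1.   ] j6 0.06
 d [-86.1 181.4   9. ] tiltfix [-0.001 -0.002 -0.   ]
  turn rad -1.034  j6-> 1.37
  turn rad 2.107  j6-> -1.77
  return np.nanmean(a, axis, out=out, keepdims=keepdims)
```

arm_command:
  increments: "0 -14.4 30.2 0 0 0 -0.108;0 -14.4 30.2 0 0 0 -0.108;0 -14.4 30.2 0 0 0 -0.108;0 -14.4 30.2 0 0 0 -0.108;0 -14.4 30.2 0 0 0 -0.108;0 -14.4 30.2 0 0 0 -0.108;0 0 0 0 0 0 0;0 0 0 0 0 0 0;0 0 0 0 0 0 0"

```text
clock: 33.95
eef_pos: [0.5022, -0.0425, 0.3218]
tcp_rot: [-1.753, -2.607, 0.001]
ft_force: [-0.0, -0.9, -0.7]
gripper_width: 0.503
grasp_force: 0.0
```

```bash
python3 - <<'E'
from h import *
p,W=cloud("wrist"); cv2.imwrite("pics/w15.png",p); Z=W[...,2];XY=W[...,:2]*1000
print(look_for("wrist","selector_grip")[:2])
q=np.linalg.norm(XY-np.array((502,-41)),axis=2); 
zs=Z[(q<26)]; print(np.histogram(zs[np.isfinite(zs)],bins=np.arange(.01,.075,.005)))
zt=np.nanpercentile(zs,97); m=(q<28)&(Z>zt-.006); print(zt,"knob",rect(W,m))
m=(q<30)&(Z>.02)&(Z<.031); print("disc",cv2.minEnclosingCircle(XY[m].astype(np.float32)) if m.any() else 0)
c=np.array([578.1,0]); r=XY-c
print([(x,y,(np.nanmedian(Z[(abs(r@ex-x)<8)&(abs(r@ey-y)<5)])*1000).round(1)) for x in(-50,50) for y in(-30,0,30)])
plan(501.7,-41.4,215,22)
E
```

```text
[{'at': [317.7, 239.2], 'score': 0.67}]
(array([   0,    1, 1053,  879,  932,   34,   46,   43,   45,  840,  598,
          0]), array([0.01 , 0.015, 0.02 , 0.025, 0.03 , 0.035, 0.04 , 0.045, 0.05 ,
       0.055, 0.06 , 0.065, 0.07 ]))
0.23104310412291904 knob (array([497.3, -29.7]), array([47.9,  9. ]), 22.0, 228.2, 3819)
disc ((501.999267578125, -41.00437545776367), 29.995683670043945)
[(-50, -30, np.float64(23.8)), (-50, 0, np.float64(13.3)), (-50, 30, np.float64(24.4)), (50, -30, np.float64(25.3)), (50, 0, np.float64(13.5)), (50, 30, np.float64(25.6))]
pos [502.2 -42.7 321.9] closing 22.1 toolz [-0. -0. -1.] j6 0.95
 d [  -0.5    1.3 -106.9] tiltfix [ 0. -0.  0.]
  turn rad -0.002  j6-> 0.96
  turn rad 3.14  j6-> -2.18
  turn rad -3.144  j6-> 4.1
```

View pics/w15.png

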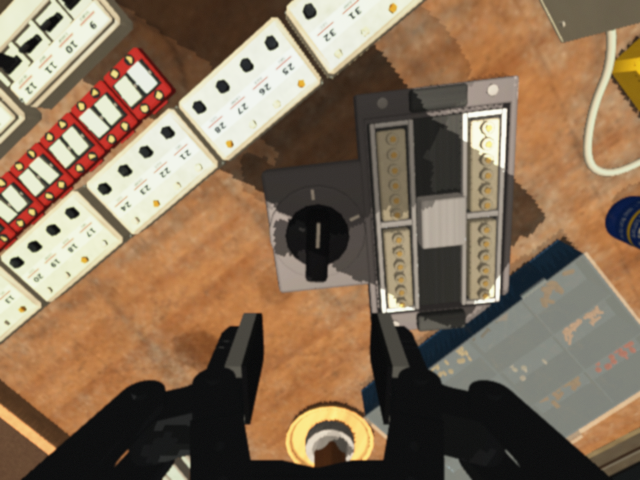

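```bash
python3 - <<'E'
from h import *
p,W=cloud("wrist"); Z=W[...,2];XY=W[...,:2]*1000
q=np.linalg.norm(XY-np.array((502,-41)),axis=2); m=(q<28)&(Z>.053)&(Z<.068); print("knob",rect(W,m))
m=(q<32)&(Z>.023)&(Z<.034); print("disc",rect(W,m))
E
```

```text
knob (array([502.5, -40.8]), array([41.3, 14. ]), -69.0, 59.8, 1456)
disc (array([501.5, -39.8]), array([62.9, 59.6]), 22.1, 29.8, 2157)
```

arm_command:
  increments: "0 -0.6 1.2 -30 0 0 -0.02;0 0 0 -35 0 0 0;0 0 0 -30 0 0 0;0 0 0 -14 0 0 0;0 0 0 -5 0 0 0;0 0 0 0 0 0 0;1 0 0 0 0 0 0;1 0 0 0 0 0 0;1 0 0 0 0 0 0;1 0 0 0 0 0 0;1 0 0 0 0 0 0;1 0 0 0 0 0 0"

```text
clock: 35.3
eef_pos: [0.5017, -0.0409, 0.2094]
tcp_rot: [1.779, 2.587, 0.0]
ft_force: [-1.0, -1.3, 6.4]
gripper_width: 0.157
grasp_force: 40.0
```

arm_command:
  increments: "1 0 0 0 0 0 -0.107;1 0 0 0 0 0 -0.107;1 0 0 0 0 0 -0.107;1 0 0 0 0 0 -0.107;1 0 0 0 0 0 -0.107;1 0 0 0 0 0 -0.107;1 0 0 0 0 0 -0.107;1 0 0 0 0 0 -0.107;1 0 0 0 0 0 -0.107;1 0 0 0 0 0 -0.107;1 0 0 0 0 0 -0.107;1 0 0 0 0 0 -0.107"

```text
clock: 36.5
eef_pos: [0.5018, -0.0409, 0.2094]
tcp_rot: [2.976, 1.001, 0.003]
ft_force: [1.3, 0.8, 5.7]
gripper_width: 0.155
grasp_force: 42.8
```

arm_command:
  increments: "1 0 0 0 0 0 0;1 0 0 0 0 0 0;1 0 0 0 0 0 0"

```text
clock: 36.8
eef_pos: [0.5018, -0.0409, 0.2094]
tcp_rot: [2.974, 1.008, 0.003]
ft_force: [-0.6, -1.4, 5.3]
gripper_width: 0.155
grasp_force: 41.2
```

```bash
python3 -c "
from h import *
plan(501.7,-41.4,208,0); o=observe(); print(o['wrist_torque'],o['gripper_width'])"
```

```text
pos [501.8 -40.9 209.4] closing -52.5 toolz [ 0.002 -0.001 -1.   ] j6 2.26
 d [-0.1 -0.5 -1.4] tiltfix [0.001 0.002 0.   ]
  turn rad 0.917  j6-> 1.34
  turn rad -2.225  j6-> 4.48
[-0.28314121  0.1906675   0.68428656] 0.15495651027964086
```

arm_command:
  increments: "0 0 0 0 0 0 0;0 0 0 0 0 0 0;0 0 0 0 0 0 0;0 0 0 0 0 0 0;0 0 0 10 0 0 0;0 0 0 35 0 0 0;0 0 0 45 0 0 0;0 0 0 45 0 0 0;0 0 0 0 0 0 0;0 0 0 0 0 0 0"

```text
clock: 37.8
eef_pos: [0.5015, -0.0407, 0.3448]
tcp_rot: [2.974, 1.007, 0.004]
ft_force: [-0.6, -0.3, -0.5]
gripper_width: 0.5
grasp_force: 0.0
```

```bash
python3 - <<'E'
from h import *
p,W=cloud("wrist"); cv2.imwrite("pics/w16.png",p);Z=W[...,2];XY=W[...,:2]*1000
q=np.linalg.norm(XY-np.array((502,-41)),axis=2); m=(q<28)&(Z>.053)&(Z<.068); print("knob",rect(W,m))
c=np.array([578.1,0]); r=XY-c
print([(x,y,(np.nanmedian(Z[(abs(r@ex-x)<8)&(abs(r@ey-y)<5)])*1000).round(1)) for x in(-50,50) for y in(-30,0,30)])
E
```

```text
knob (array([502.9, -41. ]), array([40.9, 14. ]), 38.8, 59.9, 1231)
[(-50, -30, np.float64(23.5)), (-50, 0, np.float64(13.4)), (-50, 30, np.float64(23.5)), (50, -30, np.float64(24.1)), (50, 0, np.float64(13.5)), (50, 30, np.float64(24.5))]
```

View pics/w16.png

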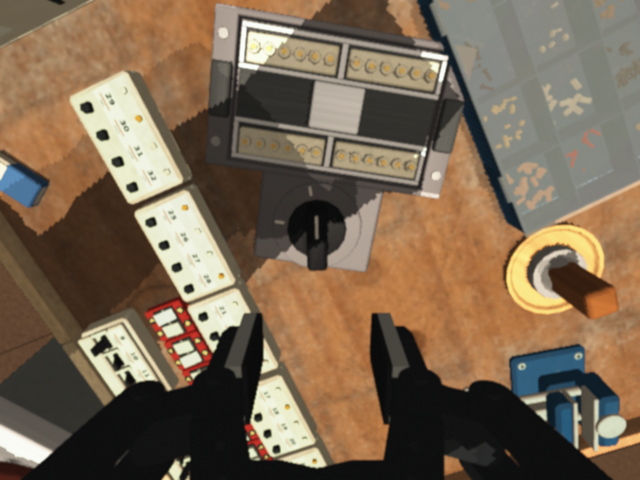

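```bash
python3 -c "
from rig import *
print(close_job())"
```

```text
the job is handed in; nothing more can be done
None
```

All four strips lie flat in their slots, the carriage is caught level at both ends, the hand press is upright in its rest, and the knob has been turned about 1.26 rad clockwise to the second mark; I handed the job in at about 38 s, but the hand-in gave no verdict.

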